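Nip the truing block in the bench clamp and hold it

TASK

Stand the tyre truing block upright and centred across the bed of the bench clamp, between the jaws and near the fixed one, its longer side running from jaw to jaw, and let go of it. Then pump the clamp's trigger towards its handle, letting it spring back between strokes, until the block is pressed between the sprung pad and the fixed jaw with the pad pushed about half-way in, and finish while holding the trigger squeezed just there. Move the jaw only by its trigger, never push the pad right in, and leave the battery packs and the reamer where they lie.

Things in the scene. Friction and masses are not known exactly. Their poses are not given: they have to be found in the camera images.
- block_center (a point): centre of the tyre truing block, a loose blue plastic block 60 mm (its x) by 45 mm (its y) by 60 mm high (its z), about 0.2 kg, standing on the bench; on its top is a fixed upright steel stub 12 mm across and 18 mm tall. The point is half-way up the 60 mm
- bed (a point): point on the bench clamp's flat steel bed (12 mm above the bench, 64 mm wide) at the foot of the fixed jaw's inner face, middle of its width. x points level along the clamp from the handle end towards the fixed jaw (the bay is at negative x), y across, z up. The clamp, bolted down, reaches from x = -285 to +30 mm. The block belongs on the centre line, long side along x, its own x either way
- fixed_jaw: the clamp's fixed steel jaw, 50 mm wide, 44 mm high above the bed; its origin is the same point as bed, with the same axes
- pad_face (a point): centre of the face of the moving pad that looks at the fixed jaw: a dark rubber-faced plate 46 mm wide, 40 mm high, its centre 35 mm above the bench. At the start it is 82 to 96 mm from the fixed jaw. x points towards the fixed jaw
- jaw: the clamp's moving jaw: a toothed steel bar with an upright steel plate 50 mm wide, whose top is 56 mm above the bench; it carries the pad. It is to be moved by the trigger only
- pad: the sprung pad on the moving jaw: an upright plate 8 mm thick on three pins. The open gap between it and the steel plate of the jaw is 22 mm when the pad is free, 12 mm when it is half-way in and 2 mm when right in
- jaw_travel (a joint): travel of the moving jaw towards the fixed jaw in m (0 to 0.075). A full trigger stroke carries it forward up to 16 mm; friction (3 N) keeps it there when the trigger springs back, so repeated strokes walk it forward. The ratchet's teeth are 5 mm apart: up to 5 mm of a stroke may be idle
- pad_in (a joint): how far the pad is pushed in against its spring, in m: 0 free, 0.020 right in; 1.1 N per mm. When the trigger is let go the jaw eases back until the pad is pushed in less than 3 mm, so the squeeze lasts only while the trigger is held
- trigger_angle (a joint): angle of the trigger in rad: 0 let go, 0.40 fully squeezed towards the handle; a spring returns it
- trigger_front (a point): point on the front face of the trigger (the face that looks towards the jaws), 25 mm below its top end and 140 mm above the bench when let go. The trigger is squeezed by moving this point away from the jaws, along minus x of bed, by up to 26 mm, with up to about 17 N. In front of it nothing within 70 mm is higher than 90 mm above the bench. The point's x points out of the face
- trigger: the trigger: an upright black paddle 12 mm thick along the clamp, 30 mm wide, its free part 90 to 165 mm above the bench. Its origin is on its cross pin, 75 mm above the bench. Behind it, with 40 mm between, stands the fixed handle, an upright bar 16 mm thick, 22 mm wide and 166 mm high
- block: the truing block; its origin is at the centre of its underside
- pack_right: bystander: silver battery pack lying to the right of the clamp, 138 x 46 x 25 mm, origin at the centre of its underside
- pack_far: bystander: silver battery pack lying beyond the clamp, 138 x 46 x 25 mm, origin at the centre of its underside
- reamer: bystander: body reamer with an orange handle, 145 mm long, 26 mm thick, lying on the bench beyond the right-hand battery pack
Mind the look-alikes: they are no part of the job. Several things look just like the block: the one meant starts farthest to the robot's left.

How it is judged:
On the way, in this order (a step that is already met when the one before it is completed fails the run):
1. the block stands upright on the bed between the jaws, long side along the clamp, and is let go (x of block_center in the frame of bed between -0.066 and -0.026 m and y of block_center in the frame of bed between -0.014 and 0.014 m and z of block_center in the frame of bed between 0.025 and 0.034 m and angle between block_center's own z axis and vertical below 0.1 rad and angle between the x axis of block_center and the x axis of bed, either way round below 0.3 rad and contact force between the fingers and block below 0.2 N), for 0.2 s.
2. the jaw, pumped by the trigger, brings the pad against the block and the block against the fixed jaw (contact force between pad and block above 1 N and contact force between fixed_jaw and block above 0.5 N and contact force between the fingers and block below 0.2 N), for 0.2 s.
At the end, for the whole second after the job is handed in: Block upright on the bed (0.1 rad), against the fixed jaw, within 14 mm of the centre line, long side along the clamp (0.15 rad), pressed by pad (over 4 N) and fixed jaw (over 3 N); pad in 5 to 15 mm; jaw at rest; fingers press the trigger (over 1 N, over 0.03 rad), not the block (x of block_center in the frame of bed between -0.036 and -0.026 m and y of block_center in the frame of bed between -0.014 and 0.014 m and z of block_center in the frame of bed between 0.025 and 0.034 m and angle between block_center's own z axis and vertical below 0.1 rad and angle between the x axis of block_center and the x axis of bed, either way round below 0.15 rad and value of joint pad_in between 0.005 and 0.015 m and contact force between pad and block above 4 N and contact force between fixed_jaw and block above 3 N and contact force between the fingers and trigger above 1 N and value of joint trigger_angle above 0.03 rad and contact force between the fingers and block below 0.2 N and velocity of joint jaw_travel below 0.01 m/s); the arm keeps its last pose, push and grip.
It fails at once if the pad is pushed right in (over 18.5 of 20 mm), crushing the block (value of joint pad_in above 0.0185 m).
It fails at once if the moving jaw or its pad is pushed by the fingers (over 5 N) (contact force between the fingers and jaw above 5 N).
It fails at once if a battery pack or the reamer is moved by over 30 mm (distance of any of pack_right, pack_far, reamer from where it was at the start of the episode above 0.03 m).
It also fails if it takes over 61 s, if anything falls off the work surface, if the arm or the gripper's body presses on something with over 40 N, if the wrist force passes 120 N, or if a joint passes its speed limit or range.

ROBOT

A 6-joint arm with a two-finger parallel gripper is mounted at the origin on the work surface. World frame = base frame: x ahead of the robot, y to its left, z up, the work surface at z = 0. Lengths are in m, angles in rad, forces in N, time in s.
With the tool pointing down it reaches from about 0.375 to 0.975 m from the base axis. Payload 3.8 kg.
Tool frame: the origin (TCP) lies midway between the tips of the shut fingers; the grasp point (between the pads) lies behind it (manip.grip_depth is the z of the grasp point in the tool frame, in m); z points along the fingers, y is the line along which they close (so a half turn about z gives the same grasp; the last joint's range is limited). The gripper opens to 88 mm and grips with 3 to 60 N. Pads are 18 mm wide; open, the fingers measure 123 mm over their backs; the gripper's body (75 mm by 187 mm) begins 45 mm behind the grasp point.
Start: joints at [1.196, 0.264, 1.604, -0, 1.274, -0.037], TCP at [0.224, 0.637, 0.239] pointing down, gripper open.
Joint ranges: [-2.63, 2.63], [-0.94, 2.18], [0.31, 2.57], [-1.31, 4.45], [0, 2.66], [-2.55, 2.55]. Speed limits (rad/s): [2.57, 2.57, 3.14, 3.14, 3.14, 3.14].

INTERFACE

Orientations are given as a unit quaternion [x, y, z, w].
In Python, from rig import manip, open_gripper, gripper_close, kinematics, eyes gives the robot as it stands. Calls block until the motion is done:
- manip.movep(position, orientation): joint-space move of the TCP to a pose.
- manip.move_linear(position, rotation=None, vel=0.15): straight line of the TCP; rotation=None keeps the orientation; vel is the mean speed in m/s.
- manip.movej(angles): joint-space move.
- open_gripper() and gripper_close(squeeze=None): open the fingers fully, or close them until they stop; squeeze is the grip in N (None keeps the last).
- manip.sleep(seconds).
- kinematics.ik(position, orientation): joint angles nearest the present ones, or None.
- manip.observe(): the state.
- eyes.camera(name): name is "side" or "top" or "wrist"; returns (picture, depth): 480x640x3 uint8, red, green, blue; 480x640 float32, m along the optical axis (not along the pixel's ray), 0 where there is no reading.
- eyes.camera_params(name): a dict with "fx", "fy", "cx", "cy" (pixels), "extrinsics" (4x4, takes a point from world to camera coordinates). Camera axes: x right, y down, z forward; pixel columns grow to the right and rows downward; lengths in m; the calibration is good to about 2 mm. A picture is of the moment at which its call begins: read the wrist's pose just before it. camera_params takes no time and is no camera call; for the wrist camera it gives the pose at the moment of the call.
A pose or a line that the arm cannot do raises manip.Unreachable and nothing moves.
- manip.sign_off(): hands the job in; it is judged then, once.
The state is a dict: "t": time; "joint_pos": joint angles; "qvel": joint speeds; "joint_torque": joint torques, N m; "tool_pos": TCP position; "tool_rot": TCP orientation; "wrist_force": force on the tool from outside, world axes, zero at the start; "torque": the same for the moment, N m; "gripper_width": finger opening in m; "grip_force": force on a finger pad.
Only numpy, scipy, OpenCV 4.12 (cv2) and the standard library are available. Lean on these libraries where they do the work, as an engineer would, in place of code of your own. Each camera call takes 0.05 s, during which the arm holds its last target. There are 200 camera calls.

## Working session

There is one attempt and no reset: what is moved stays moved. The work goes in short steps, each a Python script; the robot and the scene stay as the last script left them, time stands still between calls to the robot, and variables do not carry over. Pictures are saved under pics/ and viewed, at most 10 in all, crops included, and the job is handed in when it is done.

```bash
ls; mkdir -p pics
python3 - <<'E'
from rig import manip, eyes
import cv2,numpy as np
print(manip.grip_depth, manip.observe())
for n in ("top","side"):
    p,d=eyes.camera(n); cv2.imwrite(f"pics/{n}0.png",p[:,:,::-1]); np.savez(f"{n}0.npz",p=p,d=d,**eyes.camera_params(n))
    c=eyes.camera_params(n); print(n,c)
E
```

```text
pics
-0.0187 {'t': 0.0, 'joint_pos': array([ 1.19612090e+00,  2.64749448e-01,  1.60534633e+00, -2.76443767e-05,
        1.27367602e+00, -3.68644411e-02]), 'qvel': array([-0.00215241,  0.00125222, -0.00055497,  0.00033614, -0.00052291,
       -0.0004205 ]), 'joint_torque': array([ 4.70517218e-03, -5.02103841e+01, -3.56882608e+01,  7.32371723e-02,
        2.91116367e-02, -1.96339165e-04]), 'tool_pos': array([0.22344427, 0.63621019, 0.23740543]), 'tool_rot': array([ 1.68099417e-01,  9.85769445e-01, -1.06928597e-03, -2.09688960e-04]), 'wrist_force': array([ 0.23860539, -0.88521702, -0.31410468]), 'torque': array([-0.02708536,  0.02953764, -0.02686002]), 'grip_force': 0.0, 'gripper_width': 0.0881076900895864}
top {'fx': 476.3224408254783, 'fy': 476.3224408254783, 'cx': 321.8778589520908, 'cy': 241.29543455388355, 'extrinsics': array([[ 0.0188349 , -0.99971658, -0.01456042, -0.01691459],
       [-0.99307139, -0.01701622, -0.11627408,  0.5956558 ],
       [ 0.11599336,  0.01664955, -0.99311043,  1.0842542 ],
       [ 0.        ,  0.        ,  0.        ,  1.        ]])}
side {'fx': 568.259299167348, 'fy': 568.259299167348, 'cx': 324.67972077246316, 'cy': 237.81596480572543, 'extrinsics': array([[ 0.93847321, -0.34491884, -0.01729257, -0.5348765 ],
       [-0.22033036, -0.5594253 , -0.79906062,  0.18479507],
       [ 0.26593716,  0.75370706, -0.60100174,  1.18753421],
       [ 0.        ,  0.        ,  0.        ,  1.        ]])}
```

View pics/top0.png

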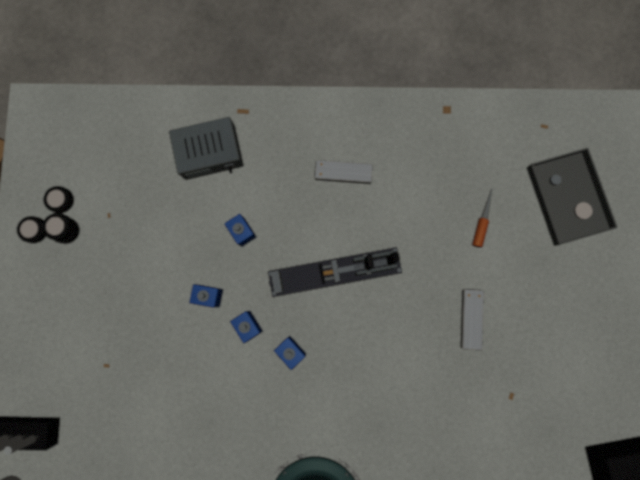

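View pics/side0.png

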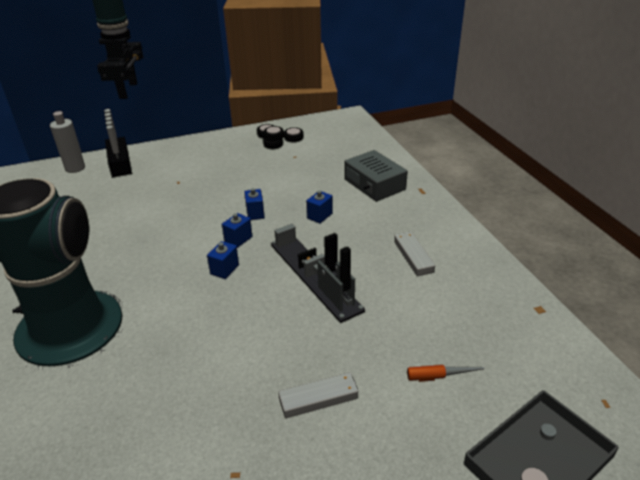

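The top view shows four blue blocks, at pixels (240,230), (206,296), (246,326) and (290,352). Robot left is image left, so the one farthest left, at (206,296), is the target. The clamp's fixed jaw is near (275,282) and its handle end near (390,258).

```bash
cat > h.py <<'E'
import cv2,numpy as np
def cloud(d,c):
    v,u=np.mgrid[:480,:640]; P=np.stack([(u-c['cx'])/c['fx']*d,(v-c['cy'])/c['fy']*d,d],-1)
    E=c['extrinsics']; return (P-E[:3,3])@E[:3,:3]
def rect(P):
    (cx,cy),(w,h),a=cv2.minAreaRect(P[:,:2].astype(np.float32)*1000)
    if w<h: w,h,a=h,w,a+90
    return np.round([cx,cy,w,h,(a+90)%180-90],1)   # mm, long-side angle deg
def blue(p):
    hsv=cv2.cvtColor(p,cv2.COLOR_RGB2HSV); return cv2.inRange(hsv,(105,130,40),(130,255,255))
def comps(m,a=60):
    n,l,s,c=cv2.connectedComponentsWithStats(m); return [(l==i,c[i]) for i in range(1,n) if s[i,4]>a]
E
python3 - <<'E'
from h import *
D=np.load('top0.npz');p,d=D['p'],D['d'];W=cloud(d,D)
for m,c in comps(blue(p)):
    k=m&(W[...,2]>.05)&(d>0); print('blue',c.round(),rect(W[k]),np.percentile(W[k][:,2],[10,50,90]).round(3))
z=W[...,2]; roi=np.zeros(z.shape,bool); roi[235:310,255:415]=1
g=cv2.cvtColor(p,cv2.COLOR_RGB2GRAY); 
m=cv2.morphologyEx(((z>.007)&roi&(d>0)).astype(np.uint8),cv2.MORPH_OPEN,np.ones((3,3)))
for k,c in comps(m,500): print('clamp',c,rect(W[k&(z<.02)]),rect(W[k]))
for lo,hi in((.045,.062),(.1,.2)):
    for k,c in comps((((z>lo)&(z<hi)&roi).astype(np.uint8)),8): print(lo,c.round(),rect(W[k]),W[k].mean(0).round(3))
cv2.imwrite('pics/crop.png',cv2.resize(p[200:380,170:410,::-1],None,fx=3.3,fy=3.3,interpolation=cv2.INTER_CUBIC))
E
```

```text
blue [240. 230.] [619.3 186.   57.7  41.2  34.6] [0.056 0.059 0.062]
blue [205. 295.] [464.8 259.8  57.2  40.5  80.6] [0.056 0.059 0.062]
blue [246. 326.] [396.4 163.3  55.7  41.5  32.7] [0.057 0.06  0.063]
blue [290. 352.] [340.6  61.9  54.1  41.4  43.9] [0.057 0.06  0.062]
clamp [333.92187054 271.80068435] [526.3 -36.4 315.   64.1 -78.4] [526.3 -36.4 315.   64.1 -78.4]
0.045 [335. 271.] [527.  -38.6  49.8  14.6  11.5] [ 0.527 -0.037  0.055]
0.045 [321. 273.] [519.5  -6.1  44.5   7.8  11.5] [ 0.52  -0.006  0.055]
0.045 [276. 282.] [499.2  97.4  50.3  18.4  11.7] [0.499 0.097 0.055]
0.1 [393. 258.] [ 551.4 -159.7   21.4   16.2    9.4] [ 0.55  -0.158  0.152]
0.1 [368. 262.] [ 540.7 -107.3   29.4   12.4   11.5] [ 0.54  -0.105  0.153]
```

View pics/crop.png

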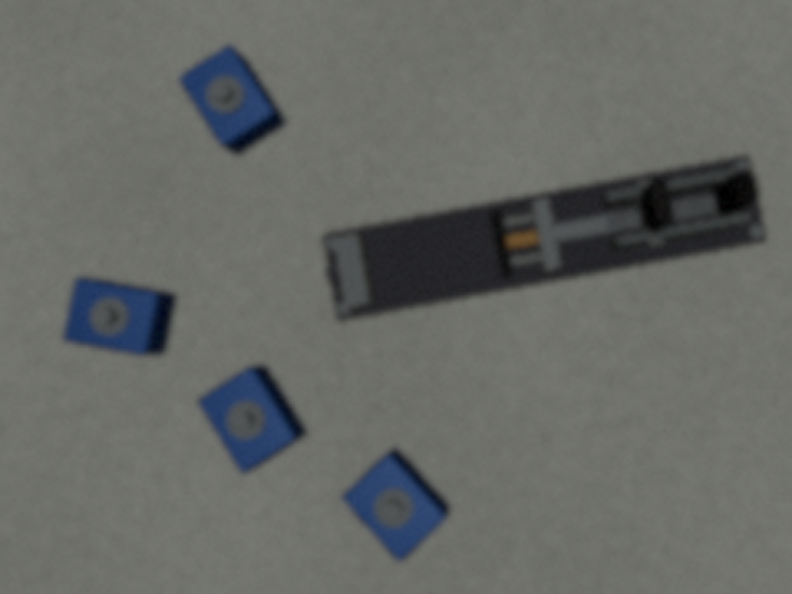

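The crop confirms the four blue blocks. The leftmost one, at crop pixel (118,315), is at world (0.465, 0.260). It has a clear lead over the next at y = 0.186, so it is the one meant. The clamp's fixed jaw is at the left end and its trigger and handle at the right, which agrees with the fitted rectangle. I'll grasp now.

```bash
cat >> h.py <<'E'
from scipy.spatial.transform import Rotation as R
def down(deg):  # tool down, closing line at deg
    c,s=np.cos(np.radians(deg)),np.sin(np.radians(deg))
    return R.from_matrix(np.array([[-s,c,0],[c,s,0],[0,0,-1]]).T).as_quat()
X=np.array([np.cos(np.radians(101.6)),np.sin(np.radians(101.6)),0]); BED=np.array([.5263,-.0364,0])+.1275*X
Yb=np.array([-X[1],X[0],0])
def inbed(P): return np.stack([(P-BED)@X,(P-BED)@Yb,P[...,2]],-1)
E
python3 - <<'E'
from h import *
from rig import *
b=np.array([.4648,.2598,0]); q=down(-9.4)
manip.movep(b+[0,0,.16],q)
manip.move_linear(b+[0,0,.024],vel=.12)
gripper_close(30); o=manip.observe(); print(o['t'],o['gripper_width'],o['grip_force'],o['tool_pos'])
manip.move_linear(b+[0,0,.15],vel=.15)
t=BED-.037*X; manip.movep(t+[0,0,.15],down(11.6))
o=manip.observe(); print(o['t'],o['gripper_width'],o['grip_force'],o['tool_pos'],t)
p,d=eyes.camera("side"); cv2.imwrite("pics/s1.png",p[100:400,100:500,::-1].repeat(2,0).repeat(2,1))
E
```

```text
3.775 0.0449475011395729 29.9984748987481 [0.46533334 0.25987768 0.02421306]
5.625 0.04456447308043079 29.998336066491902 [0.5075705  0.05258732 0.14916403] [0.50810245 0.05225156 0.        ]
```

View pics/s1.png

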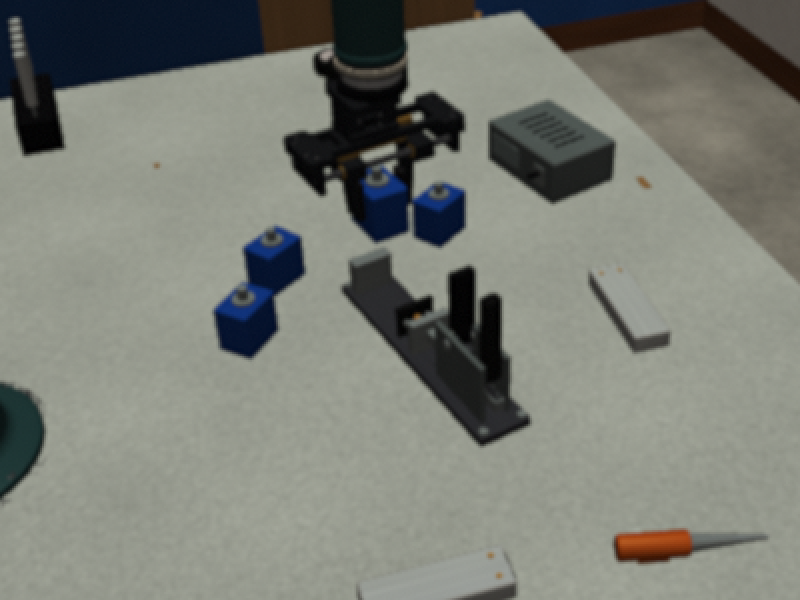

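The block is held upright between the fingers at (382,205), above the bay. I'll lower it now.

Run:
```python
from h import *
from rig import *
t=BED-.037*X
manip.move_linear(t+[0,0,.060],vel=.12)
for z in (.045,.040,.0375,.0362):
    manip.move_linear(t+[0,0,z],vel=.04); o=manip.observe(); print(o['t'],o['tool_pos'],o['wrist_force'].round(1))
    if o['wrist_force'][2]>4: break
open_gripper(); manip.sleep(.3)
manip.move_linear(t+[0,0,.19],vel=.15)
f=BED-.150*X   # clear of the view, in front of the trigger
gripper_close(20)
manip.movep(f+[0,0,.20],down(11.6))
p,d=eyes.camera("top"); W=inbed(cloud(d,eyes.camera_params("top"))); np.savez('t1.npz',p=p,d=d,W=W)
for m,c in comps(blue(p)):
    k=m&(W[...,2]>.06)&(W[...,2]<.08)&(abs(W[...,1])<.05)
    if k.sum()>50: print('block in bed frame',rect(W[k]),W[k][:,2].mean())
cv2.imwrite('pics/t1.png',cv2.resize(p[190:330,220:430,::-1],None,fx=3.5,fy=3.5,interpolation=cv2.INTER_CUBIC))
print(manip.observe()['t'])
```

```text
7.1 [0.50782662 0.05220275 0.04468013] [ 0.5  0.1 -2.7]
7.375 [0.50779259 0.05221037 0.03966817] [-1.1  0.1 -2.8]
7.625 [0.50796724 0.05221907 0.03734635] [-0.   0.2 -2.6]
7.875 [0.50815528 0.05225203 0.03622806] [ 0.4  0.  -2.1]
block in bed frame [-30.7   3.8  51.1  45.1   0.1] 0.07152002787172412
12.0
```

View pics/t1.png

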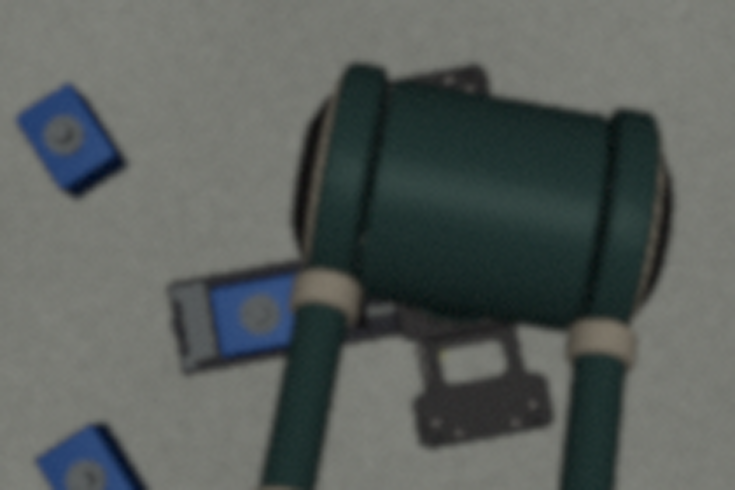

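The block stands on the bed with its long side along the clamp, near the fixed jaw at about crop pixel (258,315). The arm hides its right end and the pad. I'll make the first stroke now and check whether the side and wrist cameras can see the pad.

```bash
cat >> h.py <<'E'
TRX=(np.array([.5407,-.1073,0])-BED)@X+.006   # trigger front x in bed frame
ZT=.128
TY=(np.array([.5407,-.1073,0])-BED)@Yb
def at(x,z=ZT): return BED+x*X+TY*Yb*0+np.array([0,0,z])
E
python3 - <<'E'
from h import *
from rig import *
print(TRX,TY)
manip.movep(at(TRX+.03,.20),down(11.6)); manip.move_linear(at(TRX+.03),vel=.12)
o=manip.observe(); f0=o['wrist_force']@X; print(o['t'],f0)
x=TRX+.014
manip.move_linear(at(x),vel=.12)
while 1:
    o=manip.observe(); f=o['wrist_force']@X-f0; print(round(x-TRX,4),round(inbed(o['tool_pos'])[0]-TRX,4),f.round(2))
    if f>22 or x-TRX<-.0125: break
    x-=.002; manip.move_linear(at(x),vel=.04)
print(o['t'])
out=[]
for n in("side","wrist"):
    c=eyes.camera_params(n);p,d=eyes.camera(n); np.savez(n+'1.npz',p=p,d=d,**c)
    if n=="side":
        p=cv2.resize(p[200:330,230:400],(510,390),interpolation=cv2.INTER_CUBIC)
    else: p=cv2.resize(p,(520,390))
    cv2.imwrite(f"pics/{n}1.png",p[:,:,::-1])
a,b=[cv2.resize(cv2.imread(f"pics/{n}1.png"),(400,300)) for n in("side","wrist")]
cv2.imwrite("pics/sw1.png",np.hstack([a,b]))
E
```

```text
-0.1938474072610954 0.000150541015018349
13.0 0.28653741612678635
0.014 0.0133 0.1
0.012 0.0121 -0.41
0.01 0.01 -0.14
0.008 0.0084 1.68
0.006 0.0062 2.23
0.004 0.0043 4.94
0.002 0.0023 4.57
0.0 0.0004 4.9
-0.002 -0.0015 4.78
-0.004 -0.0034 5.51
-0.006 -0.0052 5.63
-0.008 -0.007 5.31
-0.01 -0.0088 7.06
-0.012 -0.0105 6.51
-0.014 -0.0124 7.02
16.7833
```

View pics/sw1.png

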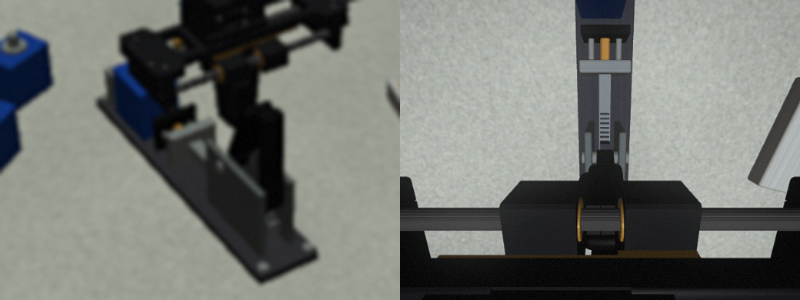

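The wrist camera (right half) shows the block end at the top, the dark pad at about (605,30) and the jaw plate at about (605,66), so the pad gap can be gauged directly. I'll build that gauge on the wrist depth, release the trigger and pump again.

```bash
cat >> h.py <<'E'
def gauge(d,c):
    W=inbed(cloud(d,c)).reshape(-1,3); W=W[(d.ravel()>0)]*1000
    s=W[(abs(W[:,1])>8)&(abs(W[:,1])<21)&(W[:,2]>48)&(W[:,2]<64)&(W[:,0]>-150)&(W[:,0]<-35)]
    h=np.histogram(s[:,0],np.arange(-150,-34,1))[0]; e=np.arange(-150,-34,1)
    k=h>0.15*h.max(); i=np.flatnonzero(np.diff(np.r_[0,k.astype(int),0])).reshape(-1,2)
    runs=[(int(e[a]),int(e[b-1]+1)) for a,b in i if b-a>2]
    b=W[(abs(W[:,1])<25)&(W[:,2]>66)&(W[:,2]<80)&(W[:,0]>-90)&(W[:,0]<0)]
    return runs,(np.percentile(b[:,0],1).round(1) if len(b)>30 else None)
E
python3 - <<'E'
from h import *
from rig import *
D=np.load('wrist1.npz'); print(gauge(D['d'],D))
manip.move_linear(at(TRX+.013),vel=.1); manip.sleep(.3)
f0=manip.observe()['wrist_force']@X
c=eyes.camera_params("wrist"); print('let go',gauge(eyes.camera("wrist")[1],c))
for x in (.006,.002,-.002,-.006,-.010):
    manip.move_linear(at(TRX+x),vel=.05); o=manip.observe()
    c=eyes.camera_params("wrist"); print(x,(o['wrist_force']@X-f0).round(1),gauge(eyes.camera("wrist")[1],c))
print(o['t'])
E
```

```text
([(-123, -120), (-119, -111), (-89, -81)], None)
let go ([(-122, -111), (-89, -81)], np.float64(-64.3))
0.006 3.0 ([(-118, -112), (-87, -79)], np.float64(-64.4))
0.002 4.8 ([(-117, -114), (-113, -110), (-85, -76)], np.float64(-64.4))
-0.002 5.1 ([(-115, -104), (-82, -73)], np.float64(-64.5))
-0.006 5.8 ([(-113, -101), (-79, -71)], np.float64(-64.6))
-0.01 5.6 ([(-110, -98), (-76, -68)], np.float64(-64.7))
19.1417
```

```bash
cat > pump.py <<'E'
from h import *
from rig import *
manip.move_linear(at(TRX-.0125),vel=.05)
done=False
for stroke in range(3):
    manip.move_linear(at(TRX+.013),vel=.1); manip.sleep(.3)
    f0=manip.observe()['wrist_force']@X; x=.007
    while x>-.0135:
        manip.move_linear(at(TRX+x),vel=.05); o=manip.observe(); f=o['wrist_force']@X-f0
        c=eyes.camera_params("wrist"); r,b=gauge(eyes.camera("wrist")[1],c)
        gap=r[-1][0]-r[-2][1] if len(r)>1 else None
        print(stroke,round(x,4),f.round(1),r,b,gap)
        if (gap is not None and gap<=13) or f>19: done=True; break
        x-=.002 if (gap or 22)>18 else .001
    print(o['t'])
    if done: break
E
python3 pump.py
```

```text
0 0.007 1.4 [(-108, -97), (-75, -67)] -64.4 22
0 0.005 2.3 [(-108, -97), (-75, -67)] -64.4 22
0 0.003 2.7 [(-109, -97), (-75, -67)] -64.4 22
0 0.001 4.6 [(-107, -96), (-74, -66)] -64.5 22
0 -0.001 4.4 [(-106, -94), (-73, -63)] -64.5 21
0 -0.003 5.7 [(-105, -93), (-73, -63)] -64.5 20
0 -0.005 5.8 [(-104, -92), (-71, -62)] -63.1 21
0 -0.007 6.2 [(-103, -91), (-70, -60)] -61.9 21
0 -0.009 7.5 [(-102, -89), (-70, -60)] -61.7 19
0 -0.011 8.1 [(-100, -88), (-70, -60)] None 18
0 -0.012 8.8 [(-100, -87), (-70, -60)] None 17
0 -0.013 9.6 [(-100, -87), (-70, -60)] None 17
23.7167
1 0.007 3.5 [(-102, -90), (-70, -60)] -61.3 20
1 0.005 5.2 [(-101, -89), (-70, -60)] -61.3 19
1 0.003 6.4 [(-100, -88), (-70, -60)] -61.3 18
1 0.002 8.1 [(-100, -88), (-70, -60)] -61.4 18
1 0.001 8.4 [(-99, -87), (-70, -60)] -61.4 17
1 0.0 8.3 [(-99, -86), (-70, -60)] -61.3 16
1 -0.001 9.1 [(-98, -86), (-70, -60)] -61.3 16
1 -0.002 9.6 [(-98, -85), (-70, -60)] -61.3 15
1 -0.003 10.2 [(-97, -85), (-70, -60)] -61.4 15
1 -0.004 10.1 [(-96, -84), (-70, -60)] -61.5 14
1 -0.005 10.4 [(-96, -84), (-70, -60)] -61.4 14
1 -0.006 11.6 [(-95, -83), (-70, -60)] -61.4 13
28.0417
```

Run:
```python
from h import *
from rig import *
manip.move_linear(at(TRX-.007),vel=.03); manip.sleep(.8)
o=manip.observe(); c=eyes.camera_params("wrist"); p,d=eyes.camera("wrist"); print(o['t'],o['wrist_force']@X,gauge(d,c))
p2,d2=eyes.camera("top"); W=inbed(cloud(d2,eyes.camera_params("top")))
for m,_ in comps(blue(p2)):
    k=m&(W[...,2]>.06)&(W[...,2]<.08)&(abs(W[...,1])<.05)
    if k.sum()>50: print('block',rect(W[k]),W[k][:,2].mean())
s,_=eyes.camera("side")
a=cv2.resize(p,(400,300)); b=cv2.resize(s[200:320,230:390],(400,300),interpolation=cv2.INTER_CUBIC)
cv2.imwrite("pics/fin.png",np.hstack([a,b])[:,:,::-1])
```

```text
29.1417 11.77852524477067 ([(-95, -82), (-70, -60)], np.float64(-61.5))
block [-31.4   3.9  57.   44.9   0.2] 0.07140415518907407
```

View pics/fin.png

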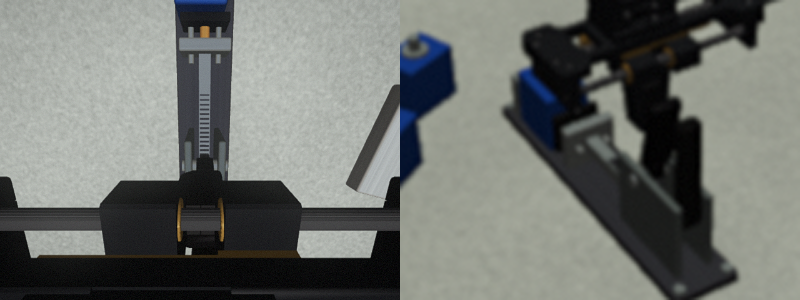

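The wrist view (left) shows the pad at (205,22) against the block and the plate at (205,44), with the gap down to about 12 mm. The side view (right) shows the block upright against the fixed jaw at about (538,105) and the fingers on the trigger. The trigger is held and steady, so I'm handing in.

```bash
python3 -c "
from rig import manip
print(manip.sign_off())"
```

```text
the job is handed in; nothing more can be done
None
```

The block stands upright against the fixed jaw, about 4 mm off the centre line, with the pad pushed in roughly 9–10 mm and the trigger held squeezed; I handed the job in at about 29 s of the 61 s, and no verdict came back.

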